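# Start the gel-stain timers in order

### The arm

A 7-joint arm with a two-finger parallel gripper is mounted at the origin on the work surface. World frame = base frame: x ahead of the robot, y to its left, z up, the work surface at z = 0. Lengths are in m, angles in rad, forces in N, time in s.
With the tool pointing down it reaches from about 0.35 to 0.9 m from the base axis. Payload 7.2 kg.
Tool frame: the origin (TCP) lies midway between the tips of the shut fingers; the grasp point (between the pads) lies 19 mm behind it (grasp_offset is the distance from the TCP to the grasp point, in m); x points along the fingers, y is the direction in which the jaws open and shut, and the axes are right-handed (so a half turn about x gives the same grasp; the last joint's range is limited). The gripper opens to 85 mm and grips with 20 to 120 N. Pads are 22 mm wide; open, the fingers measure 114 mm over their backs; the gripper's body (76 mm by 85 mm) begins 54 mm behind the grasp point. The pads swing forward as they close: fully open they stand 13 mm farther back than shut.
Start: joints at [1.149, 0.411, -0.013, 1.596, 0.006, 1.134, -0.082], TCP at [0.217, -0.586, 0.231] pointing down, gripper open.
Joint ranges: [-2.95, 2.95], [-0.29, 1.99], [-1.47, 1.44], [0.14, 2.54], [-1.03, 4.17], [0.13, 1.85], [-2.86, 2.86]. Speed limits (rad/s): [2.39, 2.39, 3.01, 3.01, 3.14, 3.14, 3.14].

### API

Orientations are given as a unit quaternion [w, x, y, z].
In Python, from station import * gives the robot as it stands.
- The arm moves only by the tool apply_moves, never from a script. Its argument "rows" is a list of rows, each an object of numbers: "hand": the closure, from 0 (fully open) to 1 (shut); "tx", "ty", "tz": the shift along the tool's x, y, z as a fraction of full scale; "wx", "wy", "wz": the turn, a rotation vector about the tool's x, y, z as a fraction of full scale. A call has 1 to 12 rows; each row shifts and turns the commanded pose from where the row before left it, along the tool's axes as they then stand; what a row does not reach is not made up. Full scale, the value 1, is 20 mm for a shift and 4 degrees for a turn. A row lasts 1/12 s, in which the tool goes at most 41.7 mm and 7.16 degrees, less where a joint would pass 70% of its speed; a pose out of reach is approached as far as the arm can. A call with a number of a shift or a turn outside -1 to 1 is refused whole. A call with a gripper value outside its range is refused whole. The fingers move at their own pace and stop on an object; "newtons" is the grip in N (left out, the last holds). Time passes only in rows, so rows that do not move let the fingers close. It gives the time, the measured TCP pose, the force and the opening at its end, in the units of the state.
- get_state(): the state, without advancing time (a new reading comes with each control period).
- camera(name): name is "side" or "top" or "wrist"; returns a dict with "frame" (420x560x3 uint8, blue, green, red), "depth" (420x560 float32, m along the optical axis (not along the pixel's ray), 0 where there is no reading), "intrinsics" (3x3 intrinsics, pixels), "xyz" and "attitude" of the camera in the world. Camera axes: x right, y down, z forward; pixel columns grow to the right and rows downward; lengths in m; the calibration is good to about 2 mm. The wrist camera is an equidistant fisheye: a pixel r from the principal point sees the ray r / f radians off the axis. A picture is of the moment at which its call begins.
- hand_in(): hands the job in, once; it reports no verdict.
The state is a dict: "time": time; "joint_positions": joint angles; "joint_vel": joint speeds; "joint_efforts": joint torques, N m; "eef_pos": TCP position; "ee_rot": TCP orientation; "force": force on the tool from outside, world axes, zero at the start; "torque": the same for the moment, N m; "opening": finger opening in m.
Only numpy, scipy, OpenCV 4.12 (cv2) and the standard library are available. Lean on these libraries where they do the work, as an engineer would, in place of code of your own. Each camera call takes 0.05 s, during which the arm holds its last target.

### The job

Three gels are going into stain, each with its own bench timer in front of its box: start the timers by pressing their start keys down with the fingertips, first the blue key, then the white, then the orange. Press each key gently, until it is down and stays down. Do not lift, tip or shove the timers, leave the gel boxes and the bottle where they are, and finish with the hand clear of everything.

Things in the scene. Friction and masses are not known exactly. Their poses are not given: they have to be found in the camera images.
- timer_blue: the blue timer: a loose bench timer, low grey housing 100 x 80 x 28 mm (x, y, z), about 0.25 kg, with a blank black display strip at its -x end and a round blue start key on top. It stands on the bench in front (robot side) of the blue-lidded gel box, turned by up to about 30 degrees. Origin: centre of the underside, z up. The key's axis is at x = +15 mm in this frame
- key_blue_top (a point): centre of the top face of the blue start key, a disc 38 mm across that stands 18 mm proud of the housing when out (top 46 mm above the bench) and 8 mm when fully down. Its cap is soft: it squeezes down 1 mm per 2.5 N (6 mm at most) before and besides the travel of the key, and springs back. The point moves with the cap
- key_blue (a joint): how far the blue start key is pressed down, m: 0 out, 0.010 fully down on its stop. It moves straight down against about 2.5 to 3 N of friction, has no spring, and stays where it is left; the timer counts as started from 0.006
- gelbox_blue: loose clear plastic gel box, lid blue, 130 x 95 x 58 mm, about 0.5 kg; leave alone. Origin: centre of the underside
- timer_white: the white timer: a loose bench timer, low grey housing 100 x 80 x 28 mm (x, y, z), about 0.25 kg, with a blank black display strip at its -x end and a round white start key on top. It stands on the bench in front (robot side) of the white-lidded gel box, turned by up to about 30 degrees. Origin: centre of the underside, z up. The key's axis is at x = +15 mm in this frame
- key_white_top (a point): centre of the top face of the white start key, a disc 38 mm across that stands 18 mm proud of the housing when out (top 46 mm above the bench) and 8 mm when fully down. Its cap is soft: it squeezes down 1 mm per 2.5 N (6 mm at most) before and besides the travel of the key, and springs back. The point moves with the cap
- key_white (a joint): how far the white start key is pressed down, m: 0 out, 0.010 fully down on its stop. It moves straight down against about 2.5 to 3 N of friction, has no spring, and stays where it is left; the timer counts as started from 0.006
- gelbox_white: loose clear plastic gel box, lid white, 130 x 95 x 58 mm, about 0.5 kg; leave alone. Origin: centre of the underside
- timer_orange: the orange timer: a loose bench timer, low grey housing 100 x 80 x 28 mm (x, y, z), about 0.25 kg, with a blank black display strip at its -x end and a round orange start key on top. It stands on the bench in front (robot side) of the orange-lidded gel box, turned by up to about 30 degrees. Origin: centre of the underside, z up. The key's axis is at x = +15 mm in this frame
- key_orange_top (a point): centre of the top face of the orange start key, a disc 38 mm across that stands 18 mm proud of the housing when out (top 46 mm above the bench) and 8 mm when fully down. Its cap is soft: it squeezes down 1 mm per 2.5 N (6 mm at most) before and besides the travel of the key, and springs back. The point moves with the cap
- key_orange (a joint): how far the orange start key is pressed down, m: 0 out, 0.010 fully down on its stop. It moves straight down against about 2.5 to 3 N of friction, has no spring, and stays where it is left; the timer counts as started from 0.006
- gelbox_orange: loose clear plastic gel box, lid orange, 130 x 95 x 58 mm, about 0.5 kg; leave alone. Origin: centre of the underside
- bottle: loose amber reagent bottle with white cap, 56 mm across, 110 mm high, about 0.25 kg, at the right-hand side (-y); leave alone. Origin: centre of the underside
Things that resemble listed ones, but are neither listed nor needed, are in the scene too. Leave any pink or purple look-alike of the timer_white alone.

How it is judged:
By the outcome, as a careful person would: the job done as asked, in the order asked, and still so for the second after the job is handed in, with the robot touching nothing.
It also fails if it takes over 45 s, if anything falls off the work surface, if the arm or the gripper's body presses on something with over 40 N, if the wrist force passes 120 N, or if a joint passes its speed limit or range.

## Working session

There is one attempt and no reset: what is moved stays moved. The work goes in short steps, Python scripts to look and compute and a tool call to move; the robot and the scene stay as the last step left them, time stands still between calls to the robot, and variables do not carry over. Pictures are saved under pics/ and viewed, and the job is handed in when it is done.

Besides the shell and the picture viewer there is one more tool, called after "Emit:" as name(argument=value, ...), one argument or row to a line, values as JSON. apply_moves: Moves the arm, as the interface text tells. Its arguments: {"type":"object","properties":{"rows":{"type":"array"},"newtons":{"type":"number"}},"required":["rows"]}

```bash
mkdir -p pics; ls
python3 - <<'E'
from station import *
import cv2,numpy as np
s=get_state()
for k,v in s.items(): print(k,np.round(v,4))
for n in("top","side","wrist"):
    c=camera(n); cv2.imwrite(f"pics/{n}0.png",c["frame"]); print(n,c["intrinsics"],c["xyz"],c["attitude"])
    np.savez(f"{n}0.npz",**c)
E
```

```text
pics
time 0.0
joint_positions [ 1.1488  0.4119 -0.0127  1.5971  0.0056  1.1343 -0.0822]
joint_vel [ 0.0006 -0.0004  0.0003 -0.0015  0.0005  0.0003  0.0012]
joint_efforts [ 3.0000e-04 -6.0062e+01  6.8180e-01 -2.9941e+01  1.3700e-02  1.0700e-02
 -0.0000e+00]
eef_pos [ 0.2163 -0.5858  0.2304]
ee_rot [-0.1239 -0.6959 -0.125   0.6962]
force [-0.4709 -0.0785  0.0363]
torque [ 0.0189 -0.0289  0.0203]
opening 0.085
top [[430.98532418   0.         283.70967083]
 [  0.         430.98532418 206.73526531]
 [  0.           0.           1.        ]] [ 0.4624615  -0.10371543  1.17783403] [-0.04214338  0.7126046  -0.69970774  0.02876981]
side [[509.83787133   0.         279.26740979]
 [  0.         509.83787133 203.51056922]
 [  0.           0.           1.        ]] [-0.02218368  0.60238531  0.84738589] [ 0.14622694 -0.29604511  0.8596165  -0.38991596]
wrist [[325.1922621    0.         274.18184083]
 [  0.         325.1922621  214.36384906]
 [  0.           0.           1.        ]] [ 0.29320637 -0.5577582   0.37241298] [ 0.13110171  0.81001434 -0.56420991 -0.09141274]
```

View pics/top0.png

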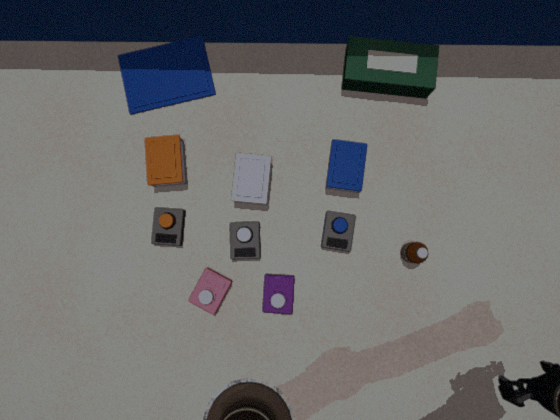

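View pics/side0.png

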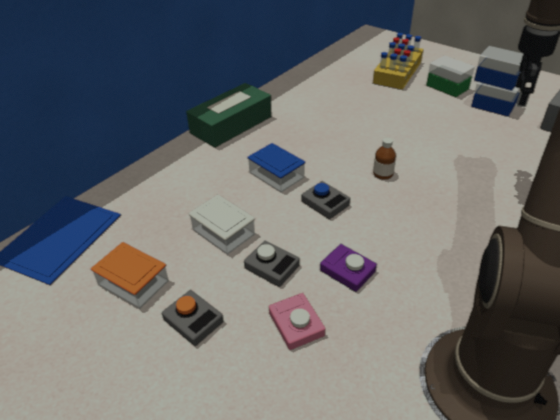

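The top view shows the three timers with their keys at about: orange (166,221), white (245,234), blue (340,225). The pink (206,296) and purple (278,300) ones are the look-alikes. The bottle is at (416,252), and the hand is at the lower right.

```bash
cat > h.py <<'E'
import numpy as np,cv2
from scipy.spatial.transform import Rotation as R
def rot(q): return R.from_quat([q[1],q[2],q[3],q[0]])
def ray(c,u,v,z):
    K=c["intrinsics"]; d=np.array([(u-K[0,2])/K[0,0],(v-K[1,2])/K[1,1],1.])
    d=rot(c["attitude"]).apply(d); p=c["xyz"]; return p+d*(z-p[2])/d[2]
def blob(c,kind,u0,v0,r=14):
    hsv=cv2.cvtColor(c["frame"],cv2.COLOR_BGR2HSV).astype(int); H,S,V=hsv[...,0],hsv[...,1],hsv[...,2]
    m={"blue":(abs(H-112)<14)&(S>120)&(V>50),"orange":(abs(H-10)<9)&(S>140)&(V>90),"white":(S<70)&(V>115)}[kind]
    w=np.zeros(m.shape,bool); w[v0-r:v0+r+1,u0-r:u0+r+1]=1
    n,l,st,ce=cv2.connectedComponentsWithStats((m&w).astype(np.uint8))
    i=min((i for i in range(1,n) if st[i,4]>20),key=lambda i:np.hypot(*(ce[i]-[u0,v0])))
    return ce[i],st[i],l==i
E
python3 - <<'E'
from h import *
g={"top":{"blue":(340,225),"white":(245,234),"orange":(166,221)},"side":{"blue":(321,189),"white":(266,252),"orange":(186,305)}}
for n in g:
    c=dict(np.load(f"{n}0.npz"))
    for k,(u,v) in g[n].items():
        ce,st,m=blob(c,k,u,v)
        # box of blob; and depth-based z
        d=np.median(c["depth"][m]); 
        K=c["intrinsics"];P=c["xyz"]+rot(c["attitude"]).apply(np.array([(ce[0]-K[0,2])/K[0,0],(ce[1]-K[1,2])/K[1,1],1])*d)
        print(n,k,np.round(ce,1),st,"ray",np.round(ray(c,*ce,.046),4),"depth",np.round(P,4))
a=cv2.imread("pics/top0.png")[190:280,130:380]; cv2.imwrite("pics/topc.png",cv2.resize(a,None,fx=3.2,fy=3.2,interpolation=cv2.INTER_CUBIC))
a=cv2.imread("pics/side0.png")[160:350,150:360]; cv2.imwrite("pics/sidec.png",cv2.resize(a,None,fx=3,fy=3,interpolation=cv2.INTER_CUBIC))
s=np.array([-0.1239,-0.6959,-0.125,0.6962]); print(rot(s).as_matrix())
E
```

```text
top blue [339.8 224.8] [333 218  15  15 170] ray [ 0.5312 -0.2293  0.046 ] depth [ 0.5312 -0.2292  0.0466]
top white [243.3 234. ] [237 228  14  13 146] ray [0.5024 0.0235 0.046 ] depth [0.5024 0.0235 0.0465]
top orange [165.3 220. ] [159 214  14  13 148] ray [0.5356 0.2312 0.046 ] depth [0.5355 0.231  0.0469]
side blue [321.2 188.6] [314 183  15  12 136] ray [ 0.5218 -0.2214  0.046 ] depth [ 0.5228 -0.2229  0.0445]
side white [265.6 245.8] [252 238  29  19 392] ray [0.5047 0.0156 0.046 ] depth [ 0.5199 -0.0012  0.0229]
side orange [185.3 303.9] [176 296  20  17 249] ray [0.5284 0.2347 0.046 ] depth [0.529  0.2343 0.0452]
[[-6.91456329e-04  3.46511566e-01 -9.38045445e-01]
 [ 1.45671654e-03 -9.38044325e-01 -3.46512226e-01]
 [-9.99998700e-01 -1.60606438e-03  1.43847558e-04]]
```

View pics/topc.png

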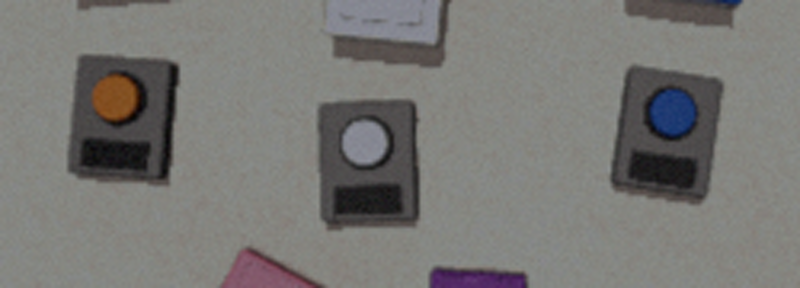

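View pics/sidec.png

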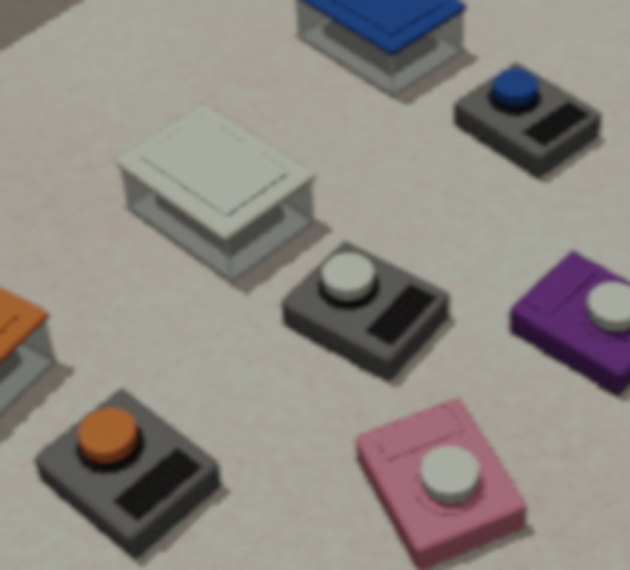

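Emit:
apply_moves(
  rows=[
    {"hand":1,"tz":-0.4,"ty":-0.2},
    {"hand":1,"tz":-0.87,"ty":-0.47},
    {"hand":1,"tz":-0.87,"ty":-0.47},
    {"hand":1,"tz":-0.87,"ty":-0.47},
    {"hand":1,"tz":-0.87,"ty":-0.47},
    {"hand":1,"tz":-0.87,"ty":-0.47},
    {"hand":1,"tz":-0.87,"ty":-0.47},
    {"hand":1,"tz":-0.87,"ty":-0.47},
    {"hand":1,"tz":-0.87,"ty":-0.47},
    {"hand":1,"tz":-0.87,"ty":-0.47},
    {"hand":1,"tz":-0.87,"ty":-0.47},
    {"hand":1,"tz":-0.87,"ty":-0.47},
  ],
  newtons=30,
)

```text
invalid input
```

Emit:
apply_moves(
  rows=[
    {"hand":1,"tz":-0.87,"ty":-0.47},
    {"hand":1,"tz":-0.87,"ty":-0.47},
    {"hand":1,"tz":-0.87,"ty":-0.47},
    {"hand":1,"tz":-0.87,"ty":-0.47},
    {"hand":1,"tz":-0.87,"ty":-0.47},
    {"hand":1,"tz":-0.87,"ty":-0.47},
    {"hand":1,"tz":-0.87,"ty":-0.47},
    {"hand":1,"tz":-0.87,"ty":-0.47,"tx":0.5},
    {"hand":1,"tz":-0.87,"ty":-0.47,"tx":0.5},
    {"hand":1,"tz":-0.87,"ty":-0.47,"tx":0.8},
    {"hand":1,"tz":-0.87,"ty":-0.47,"tx":0.8},
    {"hand":1,"tz":-0.5,"ty":-0.3,"tx":0.5},
  ],
)

```text
invalid input
```

Emit:
apply_moves(
  rows=[
    {"hand":1},
    {"hand":1},
    {"hand":1},
  ],
)

```text
invalid input
```

Emit:
apply_moves(
  rows=[
    {"hand":1,"tx":0,"ty":-0.2,"tz":-0.4,"wx":0,"wy":0,"wz":0},
  ],
  newtons=30,
)

```text
time: 0.23
eef_pos: [0.221, -0.5805, 0.2308]
ee_rot: [-0.123, -0.696, -0.124, 0.697]
force: [-0.8, -1.3, -0.9]
opening: 0.0755
```

Emit:
apply_moves(
  rows=[
    {"hand":1,"tx":0,"ty":-0.47,"tz":-0.87,"wx":0,"wy":0,"wz":0},
    {"hand":1,"tx":0,"ty":-0.47,"tz":-0.87,"wx":0,"wy":0,"wz":0},
    {"hand":1,"tx":0,"ty":-0.47,"tz":-0.87,"wx":0,"wy":0,"wz":0},
    {"hand":1,"tx":0,"ty":-0.47,"tz":-0.87,"wx":0,"wy":0,"wz":0},
    {"hand":1,"tx":0,"ty":-0.47,"tz":-0.87,"wx":0,"wy":0,"wz":0},
    {"hand":1,"tx":0,"ty":-0.47,"tz":-0.87,"wx":0,"wy":0,"wz":0},
    {"hand":1,"tx":0,"ty":-0.47,"tz":-0.87,"wx":0,"wy":0,"wz":0},
    {"hand":1,"tx":0,"ty":-0.47,"tz":-0.87,"wx":0,"wy":0,"wz":0},
    {"hand":1,"tx":0,"ty":-0.47,"tz":-0.87,"wx":0,"wy":0,"wz":0},
    {"hand":1,"tx":0,"ty":-0.47,"tz":-0.87,"wx":0,"wy":0,"wz":0},
    {"hand":1,"tx":0,"ty":-0.47,"tz":-0.87,"wx":0,"wy":0,"wz":0},
    {"hand":1,"tx":0,"ty":-0.47,"tz":-0.87,"wx":0,"wy":0,"wz":0},
  ],
)

```text
time: 1.23
eef_pos: [0.3802, -0.4, 0.2313]
ee_rot: [0.125, 0.696, 0.125, -0.696]
force: [0.3, 0.4, -0.3]
opening: 0.0001
```

Emit:
apply_moves(
  rows=[
    {"hand":1,"tx":0,"ty":-0.47,"tz":-0.87,"wx":0,"wy":0,"wz":0},
    {"hand":1,"tx":0,"ty":-0.47,"tz":-0.87,"wx":0,"wy":0,"wz":0},
    {"hand":1,"tx":0,"ty":-0.47,"tz":-0.87,"wx":0,"wy":0,"wz":0},
    {"hand":1,"tx":0,"ty":-0.47,"tz":-0.87,"wx":0,"wy":0,"wz":0},
    {"hand":1,"tx":0,"ty":-0.47,"tz":-0.87,"wx":0,"wy":0,"wz":0},
    {"hand":1,"tx":0,"ty":-0.47,"tz":-0.87,"wx":0,"wy":0,"wz":0},
    {"hand":1,"tx":0.5,"ty":-0.47,"tz":-0.87,"wx":0,"wy":0,"wz":0},
    {"hand":1,"tx":0.5,"ty":-0.47,"tz":-0.87,"wx":0,"wy":0,"wz":0},
    {"hand":1,"tx":0.8,"ty":-0.47,"tz":-0.87,"wx":0,"wy":0,"wz":0},
    {"hand":1,"tx":0.8,"ty":-0.47,"tz":-0.87,"wx":0,"wy":0,"wz":0},
    {"hand":1,"tx":0.5,"ty":-0.4,"tz":-0.7,"wx":0,"wy":0,"wz":0},
    {"hand":1,"tx":0,"ty":0,"tz":0,"wx":0,"wy":0,"wz":0},
  ],
)

```text
time: 2.23
eef_pos: [0.5215, -0.2358, 0.1669]
ee_rot: [-0.125, -0.695, -0.128, 0.696]
force: [0.6, 0.8, 0.1]
opening: 0.0004
```

Run:
```python
from station import *
from h import *
s=get_state(); print(s["time"],s["eef_pos"],s["ee_rot"],s["force"],s["opening"],s["joint_positions"])
T=rot(s["ee_rot"]); print("tool dxyz to blue/20mm",T.inv().apply(np.array([.5312,-.2293,.046])-s["eef_pos"])/.02); print(T.as_matrix())
c=camera("side");cv2.imwrite("pics/side1.png",c["frame"])
c=camera("wrist");cv2.imwrite("pics/wrist1.png",c["frame"])
```

```text
2.2333 [ 0.5215125  -0.2357567   0.16690603] [-0.1249502  -0.69517309 -0.12764606  0.69629613] [0.59043955 0.75815089 0.13137548] 0.00036735993241259786 [ 0.50247865  0.39861608 -0.20914482  1.78596328  0.09466171  0.97013009
 -0.95619859]
tool dxyz to blue/20mm [ 6.04528261 -0.10759557 -0.57227012]
[[-2.24364609e-03  3.51476899e-01 -9.36193866e-01]
 [ 3.46752127e-03 -9.36187860e-01 -3.51482954e-01]
 [-9.99991471e-01 -4.03487550e-03  8.81720604e-04]]
```

View pics/wrist1.png

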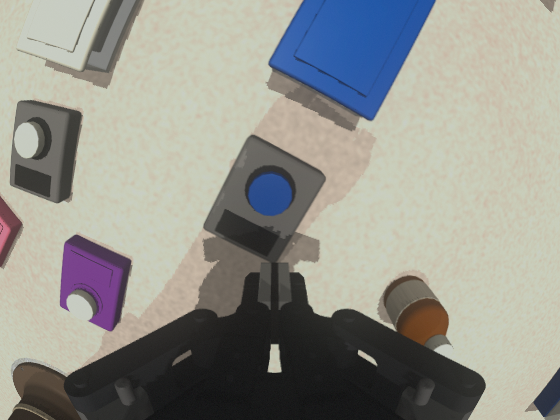

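View pics/side1.png

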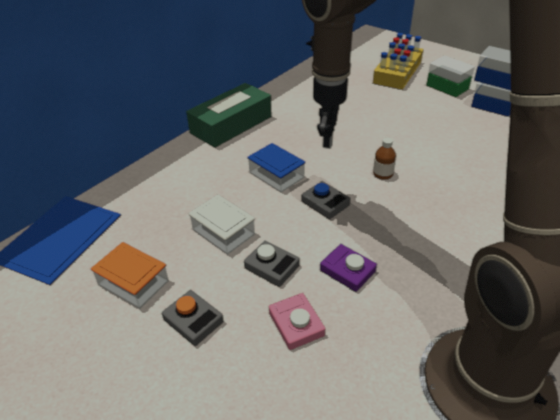

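The wrist view shows the blue key at (270,194), ahead of the shut tips at (275,265). The side view shows the hand above and behind the blue timer. Next I'll correct sideways, descend partway and cross-check with the wrist camera.

Emit:
apply_moves(
  rows=[
    {"hand":1,"tx":0.8,"ty":-0.05,"tz":-0.3,"wx":0,"wy":0,"wz":0},
    {"hand":1,"tx":1,"ty":-0.05,"tz":-0.3,"wx":0,"wy":0,"wz":0},
    {"hand":1,"tx":1,"ty":0,"tz":0,"wx":0,"wy":0,"wz":0},
    {"hand":1,"tx":0.7,"ty":0,"tz":0,"wx":0,"wy":0,"wz":0},
    {"hand":1,"tx":0,"ty":0,"tz":0,"wx":0,"wy":0,"wz":0},
    {"hand":1,"tx":0,"ty":0,"tz":0,"wx":0,"wy":0,"wz":0},
  ],
)

```text
time: 2.83
eef_pos: [0.5303, -0.2358, 0.0996]
ee_rot: [-0.124, -0.696, -0.124, 0.696]
force: [0.5, -0.6, 0.8]
opening: -0.0003
```

```bash
cat >> h.py <<'E'
def wray(c,u,v,z):
    K=c["intrinsics"]; a=np.array([u-K[0,2],v-K[1,2]]); r=np.hypot(*a); t=r/K[0,0]
    d=np.array([*(a/r*np.sin(t)),np.cos(t)]); d=rot(c["attitude"]).apply(d); p=c["xyz"]; return p+d*(z-p[2])/d[2]
E
python3 - <<'E'
from station import *
from h import *
s=get_state(); print(s["time"],s["eef_pos"],s["force"])
T=rot(s["ee_rot"]); print("tool dxyz to blue/20mm",T.inv().apply(np.array([.5312,-.2293,.046])-s["eef_pos"])/.02)
c=camera("wrist");cv2.imwrite("pics/wrist2.png",c["frame"]);np.savez("wrist2.npz",**c)
c=camera("side");cv2.imwrite("pics/side2.png",cv2.resize(c["frame"][110:260,230:430],None,fx=3.5,fy=3.5))
E
```

```text
2.8333 [ 0.53033016 -0.2357915   0.09964098] [ 0.48000477 -0.62096504  0.75926595]
tool dxyz to blue/20mm [ 2.68190847 -0.28975317 -0.15503779]
```

View pics/wrist2.png

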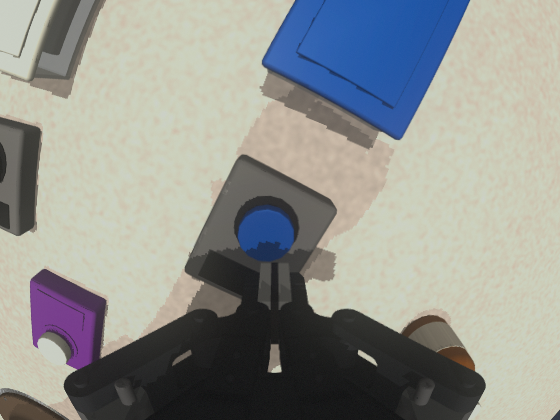

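View pics/side2.png

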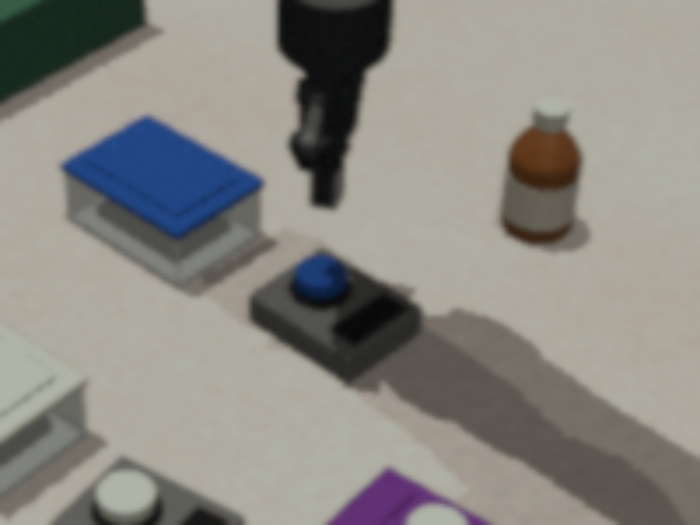

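The wrist view shows the blue key as a disc centred near (266,234). The tip is just short of it at (275,262).

Run:
```python
from h import *
c=dict(np.load("wrist2.npz"))
for p in((266,234),(236,234),(297,234)): print(wray(c,*p,.046))
p=[0.5303,-0.2358,0.0996]
d=rot(c["attitude"]).inv().apply(p-c["xyz"]);t=np.arctan2(np.hypot(d[0],d[1]),d[2]);K=c["intrinsics"];print("tcp px",K[:2,2]+d[:2]/np.hypot(*d[:2])*t*K[0,0])
```

```text
[ 0.53180884 -0.22992261  0.046     ]
[ 0.52501811 -0.21160678  0.046     ]
[ 0.53871863 -0.24879482  0.046     ]
tcp px [273.7242379  280.16130802]
```

The wrist ray gives (0.532, -0.230), within 1 mm of the top view. Now I'll approach to just above the cap.

Emit:
apply_moves(
  rows=[
    {"hand":1,"tx":0.7,"ty":-0.15,"tz":-0.1,"wx":0,"wy":0,"wz":0},
    {"hand":1,"tx":0.8,"ty":-0.15,"tz":-0.05,"wx":0,"wy":0,"wz":0},
    {"hand":1,"tx":0.6,"ty":0,"tz":0,"wx":0,"wy":0,"wz":0},
    {"hand":1,"tx":0.25,"ty":0,"tz":0,"wx":0,"wy":0,"wz":0},
    {"hand":1,"tx":0,"ty":0,"tz":0,"wx":0,"wy":0,"wz":0},
    {"hand":1,"tx":0,"ty":0,"tz":0,"wx":0,"wy":0,"wz":0},
  ],
)

```text
time: 3.43
eef_pos: [0.532, -0.2285, 0.0528]
ee_rot: [0.124, 0.696, 0.124, -0.696]
force: [0.8, -0.8, 0.1]
opening: 0.0002
```

Emit:
apply_moves(
  rows=[
    {"hand":1,"tx":0.15,"ty":0,"tz":0,"wx":0,"wy":0,"wz":0},
    {"hand":1,"tx":0.15,"ty":0,"tz":0,"wx":0,"wy":0,"wz":0},
    {"hand":1,"tx":0.1,"ty":0,"tz":0,"wx":0,"wy":0,"wz":0},
    {"hand":1,"tx":0.1,"ty":0,"tz":0,"wx":0,"wy":0,"wz":0},
    {"hand":1,"tx":0.1,"ty":0,"tz":0,"wx":0,"wy":0,"wz":0},
    {"hand":1,"tx":0,"ty":0,"tz":0,"wx":0,"wy":0,"wz":0},
    {"hand":1,"tx":0,"ty":0,"tz":0,"wx":0,"wy":0,"wz":0},
  ],
)

```text
time: 4.02
eef_pos: [0.5321, -0.2283, 0.0404]
ee_rot: [0.125, 0.696, 0.124, -0.696]
force: [1.4, -1.0, 1.5]
opening: 0.0003
```

Emit:
apply_moves(
  rows=[
    {"hand":1,"tx":0.07,"ty":0,"tz":0,"wx":0,"wy":0,"wz":0},
    {"hand":1,"tx":0.07,"ty":0,"tz":0,"wx":0,"wy":0,"wz":0},
    {"hand":1,"tx":0.06,"ty":0,"tz":0,"wx":0,"wy":0,"wz":0},
    {"hand":1,"tx":0.05,"ty":0,"tz":0,"wx":0,"wy":0,"wz":0},
    {"hand":1,"tx":0,"ty":0,"tz":0,"wx":0,"wy":0,"wz":0},
    {"hand":1,"tx":0,"ty":0,"tz":0,"wx":0,"wy":0,"wz":0},
  ],
)

```text
time: 4.52
eef_pos: [0.5318, -0.2281, 0.0353]
ee_rot: [0.124, 0.696, 0.124, -0.696]
force: [0.6, -1.1, 1.4]
opening: -0.0002
```

Run:
```python
from station import *
from h import *
s=get_state(); print(s["time"],s["eef_pos"],s["force"])
c=camera("side");cv2.imwrite("pics/side3.png",cv2.resize(c["frame"][110:260,230:430],None,fx=3.5,fy=3.5))
```

```text
4.5167 [ 0.53184093 -0.22813794  0.03526631] [ 0.61058279 -1.12505772  1.41979669]
```

View pics/side3.png

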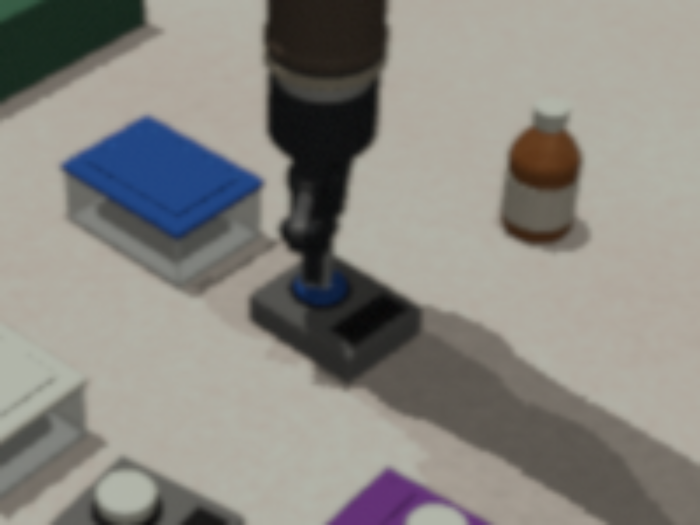

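The side view shows the tip on the blue key and the key close to the housing. I'll go slightly further to find the stop.

Emit:
apply_moves(
  rows=[
    {"hand":1,"tx":0.06,"ty":0,"tz":0,"wx":0,"wy":0,"wz":0},
    {"hand":1,"tx":0,"ty":0,"tz":0,"wx":0,"wy":0,"wz":0},
    {"hand":1,"tx":0,"ty":0,"tz":0,"wx":0,"wy":0,"wz":0},
  ],
)

```text
time: 4.82
eef_pos: [0.5318, -0.2281, 0.0342]
ee_rot: [0.124, 0.696, 0.124, -0.696]
force: [0.1, -1.4, 4.4]
opening: -0.0001
```

Emit:
apply_moves(
  rows=[
    {"hand":1,"tx":0.05,"ty":0,"tz":0,"wx":0,"wy":0,"wz":0},
    {"hand":1,"tx":0,"ty":0,"tz":0,"wx":0,"wy":0,"wz":0},
    {"hand":1,"tx":0,"ty":0,"tz":0,"wx":0,"wy":0,"wz":0},
  ],
)

```text
time: 5.07
eef_pos: [0.5318, -0.2281, 0.0334]
ee_rot: [0.125, 0.696, 0.124, -0.696]
force: [-0.3, -1.1, 6.1]
opening: -0.0002
```

It's on the stop: the force is rising at the cap's own rate, to 6 N. Lift off, check, then go to white.

Emit:
apply_moves(
  rows=[
    {"hand":1,"tx":-0.2,"ty":0,"tz":0,"wx":0,"wy":0,"wz":0},
    {"hand":1,"tx":-0.5,"ty":0,"tz":0,"wx":0,"wy":0,"wz":0},
    {"hand":1,"tx":-0.9,"ty":0,"tz":0,"wx":0,"wy":0,"wz":0},
    {"hand":1,"tx":-0.9,"ty":0,"tz":0,"wx":0,"wy":0,"wz":0},
    {"hand":1,"tx":-0.9,"ty":0,"tz":0,"wx":0,"wy":0,"wz":0},
    {"hand":1,"tx":-0.5,"ty":-0.5,"tz":-0.1,"wx":0,"wy":0,"wz":0},
    {"hand":1,"tx":0,"ty":-0.88,"tz":-0.21,"wx":0,"wy":0,"wz":0},
    {"hand":1,"tx":0,"ty":-0.88,"tz":-0.21,"wx":0,"wy":0,"wz":0},
    {"hand":1,"tx":0,"ty":-0.88,"tz":-0.21,"wx":0,"wy":0,"wz":0},
    {"hand":1,"tx":0,"ty":-0.88,"tz":-0.21,"wx":0,"wy":0,"wz":0},
    {"hand":1,"tx":0,"ty":0,"tz":0,"wx":0,"wy":0,"wz":0},
  ],
)

```text
time: 5.98
eef_pos: [0.5206, -0.1408, 0.111]
ee_rot: [-0.125, -0.695, -0.127, 0.696]
force: [-0.3, 0.4, 0.4]
opening: 0.0001
```

```bash
cat > look.py <<'E'
import sys
from station import *
from h import *
tag=sys.argv[1]; tgt=np.array([*map(float,sys.argv[2:4]),.046])
s=get_state(); print(s["time"],np.round(s["eef_pos"],4),np.round(s["force"],2),np.round(s["joint_positions"],2))
print("to target/20mm",np.round(rot(s["ee_rot"]).inv().apply(tgt-s["eef_pos"])/.02,3))
c=camera("side");cv2.imwrite(f"pics/side{tag}.png",c["frame"])
c=camera("wrist");cv2.imwrite(f"pics/wrist{tag}.png",c["frame"]);np.savez(f"wrist{tag}.npz",**c)
c=camera("top")
cv2.imwrite(f"pics/top{tag}.png",c["frame"]);np.savez(f"top{tag}.npz",**c)
E
python3 look.py 4 .5024 .0235
python3 -c "
import cv2,numpy as np
a=np.load('top0.npz')['frame'][195:260,300:370];b=np.load('top4.npz')['frame'][195:260,300:370]
cv2.imwrite('pics/cmp4.png',np.hstack([cv2.resize(x,None,fx=5,fy=5,interpolation=2) for x in(a,b)]))
d=[np.load(f)['depth'] for f in('top0.npz','top4.npz')]
for x in d: print(1.1778-np.median(x[221:229,336:344]))
"
```

```text
5.9833 [ 0.5206 -0.1408  0.111 ] [-0.31  0.39  0.35] [ 0.35  0.42 -0.23  1.92  0.12  0.82 -1.15]
to target/20mm [ 3.273 -8.004 -2.037]
0.048490405
0.5342808
```

View pics/side4.png

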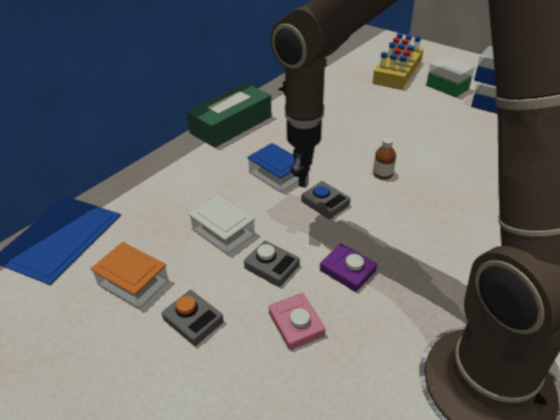

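View pics/cmp4.png

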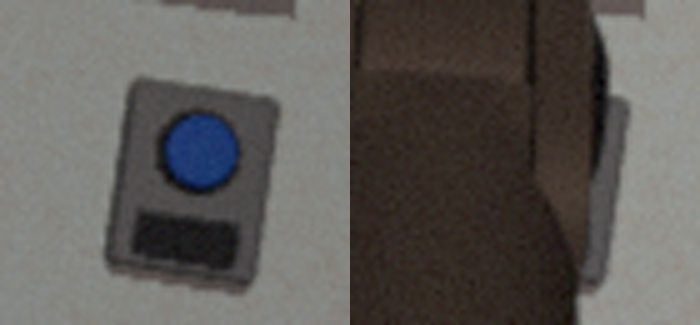

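The side view shows the blue timer in the same place, at (326,199), with its key now lower at (321,192). The arm hides the timer from the top camera. Moving on to above white.

Emit:
apply_moves(
  rows=[
    {"hand":1,"tx":0,"ty":-0.8,"tz":-0.2,"wx":0,"wy":0,"wz":0},
    {"hand":1,"tx":0,"ty":-0.9,"tz":-0.23,"wx":0,"wy":0,"wz":0},
    {"hand":1,"tx":0,"ty":-0.9,"tz":-0.23,"wx":0,"wy":0,"wz":0},
    {"hand":1,"tx":0,"ty":-0.9,"tz":-0.23,"wx":0,"wy":0,"wz":0},
    {"hand":1,"tx":0,"ty":-0.9,"tz":-0.23,"wx":0,"wy":0,"wz":0},
    {"hand":1,"tx":0,"ty":-0.9,"tz":-0.23,"wx":0,"wy":0,"wz":0},
    {"hand":1,"tx":0,"ty":-0.9,"tz":-0.23,"wx":0,"wy":0,"wz":0},
    {"hand":1,"tx":0.2,"ty":-0.9,"tz":-0.2,"wx":0,"wy":0,"wz":0},
    {"hand":1,"tx":0.5,"ty":-0.5,"tz":-0.2,"wx":0,"wy":0,"wz":0},
    {"hand":1,"tx":0,"ty":0,"tz":0,"wx":0,"wy":0,"wz":0},
    {"hand":1,"tx":0,"ty":0,"tz":0,"wx":0,"wy":0,"wz":0},
  ],
)

```text
time: 7.05
eef_pos: [0.5057, 0.0095, 0.0967]
ee_rot: [-0.125, -0.696, -0.124, 0.697]
force: [-0.3, -1.7, -0.2]
opening: -0.0001
```

```bash
python3 look.py 5 .5024 .0235
python3 - <<'E'
import cv2,numpy as np
from h import *
a,b=[dict(np.load(f)) for f in('top0.npz','top5.npz')]
cv2.imwrite('pics/cmp5.png',np.hstack([cv2.resize(x["frame"][195:260,300:370],None,fx=5,fy=5,interpolation=2) for x in(a,b)]))
for x in(a,b):
    ce,st,m=blob(x,"blue",340,225); print(ce,st,1.1778-np.median(x["depth"][m]), 1.1778-np.median(x["depth"][222:230,326:330]))
E
```

```text
7.05 [0.5057 0.0095 0.0967] [-0.33 -1.7  -0.24] [ 0.1   0.39 -0.27  2.    0.15  0.76 -1.47]
to target/20mm [ 2.537 -0.712 -0.091]
[339.82352941 224.77647059] [333 218  15  15 170] 0.048072934 0.02898562
[339.45977011 224.90804598] [333 218  15  15 174] 0.03730452 0.030119777
```

View pics/wrist5.png

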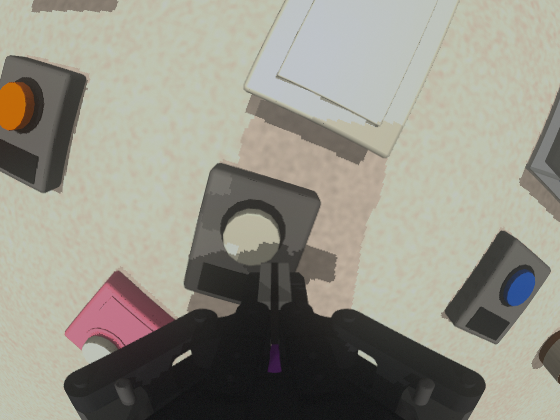

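View pics/cmp5.png

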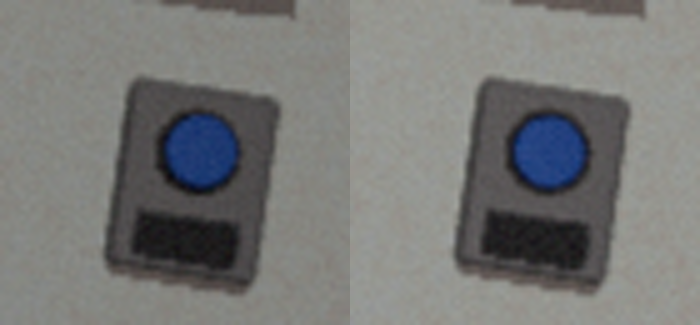

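The blue key's top dropped by about 10 mm and its timer hasn't moved. The wrist view shows the white key centred at about (251,237).

Run:
```python
from h import *
c=dict(np.load("wrist5.npz"))
for p in((251,237),(222,237),(280,237)): print(wray(c,*p,.046))
```

```text
[0.5031635  0.02332778 0.046     ]
[0.49655611 0.040989   0.046     ]
[0.50960904 0.00586192 0.046     ]
```

Emit:
apply_moves(
  rows=[
    {"hand":1,"tx":0.6,"ty":-0.4,"tz":-0.05,"wx":0,"wy":0,"wz":0},
    {"hand":1,"tx":0.8,"ty":-0.3,"tz":-0.05,"wx":0,"wy":0,"wz":0},
    {"hand":1,"tx":0.5,"ty":0,"tz":0,"wx":0,"wy":0,"wz":0},
    {"hand":1,"tx":0.25,"ty":0,"tz":0,"wx":0,"wy":0,"wz":0},
    {"hand":1,"tx":0,"ty":0,"tz":0,"wx":0,"wy":0,"wz":0},
    {"hand":1,"tx":0,"ty":0,"tz":0,"wx":0,"wy":0,"wz":0},
  ],
)

```text
time: 7.7
eef_pos: [0.5032, 0.0232, 0.0542]
ee_rot: [-0.124, -0.696, -0.124, 0.696]
force: [0.0, 0.7, 0.1]
opening: 0.0
```

0.0542 to about 0.0355 (18.8 mm), slowly.

Emit:
apply_moves(
  rows=[
    {"hand":1,"tx":0.2,"ty":0,"tz":0,"wx":0,"wy":0,"wz":0},
    {"hand":1,"tx":0.15,"ty":0,"tz":0,"wx":0,"wy":0,"wz":0},
    {"hand":1,"tx":0.1,"ty":0,"tz":0,"wx":0,"wy":0,"wz":0},
    {"hand":1,"tx":0.1,"ty":0,"tz":0,"wx":0,"wy":0,"wz":0},
    {"hand":1,"tx":0.1,"ty":0,"tz":0,"wx":0,"wy":0,"wz":0},
    {"hand":1,"tx":0.1,"ty":0,"tz":0,"wx":0,"wy":0,"wz":0},
    {"hand":1,"tx":0.07,"ty":0,"tz":0,"wx":0,"wy":0,"wz":0},
    {"hand":1,"tx":0.07,"ty":0,"tz":0,"wx":0,"wy":0,"wz":0},
    {"hand":1,"tx":0.05,"ty":0,"tz":0,"wx":0,"wy":0,"wz":0},
    {"hand":1,"tx":0,"ty":0,"tz":0,"wx":0,"wy":0,"wz":0},
    {"hand":1,"tx":0,"ty":0,"tz":0,"wx":0,"wy":0,"wz":0},
  ],
)

```text
time: 8.62
eef_pos: [0.5031, 0.024, 0.0353]
ee_rot: [0.124, 0.696, 0.124, -0.696]
force: [1.0, -1.9, 1.4]
opening: -0.0003
```

Emit:
apply_moves(
  rows=[
    {"hand":1,"tx":0.05,"ty":0,"tz":0,"wx":0,"wy":0,"wz":0},
    {"hand":1,"tx":0,"ty":0,"tz":0,"wx":0,"wy":0,"wz":0},
    {"hand":1,"tx":0,"ty":0,"tz":0,"wx":0,"wy":0,"wz":0},
  ],
)

```text
time: 8.87
eef_pos: [0.5032, 0.024, 0.0344]
ee_rot: [0.125, 0.696, 0.124, -0.696]
force: [-0.0, -1.1, 4.6]
opening: -0.0004
```

Emit:
apply_moves(
  rows=[
    {"hand":1,"tx":0.05,"ty":0,"tz":0,"wx":0,"wy":0,"wz":0},
    {"hand":1,"tx":0,"ty":0,"tz":0,"wx":0,"wy":0,"wz":0},
    {"hand":1,"tx":0,"ty":0,"tz":0,"wx":0,"wy":0,"wz":0},
  ],
)

```text
time: 9.12
eef_pos: [0.5032, 0.024, 0.0335]
ee_rot: [0.124, 0.696, 0.124, -0.696]
force: [1.2, -1.8, 5.4]
opening: 0.0001
```

Emit:
apply_moves(
  rows=[
    {"hand":1,"tx":-0.2,"ty":0,"tz":0,"wx":0,"wy":0,"wz":0},
    {"hand":1,"tx":-0.5,"ty":0,"tz":0,"wx":0,"wy":0,"wz":0},
    {"hand":1,"tx":-0.9,"ty":0,"tz":0,"wx":0,"wy":0,"wz":0},
    {"hand":1,"tx":-0.9,"ty":0,"tz":0,"wx":0,"wy":0,"wz":0},
    {"hand":1,"tx":-0.9,"ty":0,"tz":0,"wx":0,"wy":0,"wz":0},
    {"hand":1,"tx":-0.2,"ty":-0.4,"tz":-0.2,"wx":0,"wy":0,"wz":0},
    {"hand":1,"tx":0,"ty":-0.9,"tz":-0.5,"wx":0,"wy":0,"wz":0},
    {"hand":1,"tx":0,"ty":-0.9,"tz":-0.5,"wx":0,"wy":0,"wz":0},
    {"hand":1,"tx":0,"ty":-0.9,"tz":-0.5,"wx":0,"wy":0,"wz":0},
    {"hand":1,"tx":0,"ty":-0.9,"tz":-0.5,"wx":0,"wy":0,"wz":0},
    {"hand":1,"tx":0,"ty":-0.9,"tz":-0.5,"wx":0,"wy":0,"wz":0},
    {"hand":1,"tx":0,"ty":-0.9,"tz":-0.5,"wx":0,"wy":0,"wz":0},
  ],
)

```text
time: 10.12
eef_pos: [0.5222, 0.1567, 0.105]
ee_rot: [-0.125, -0.696, -0.125, 0.696]
force: [-0.4, 0.5, -0.6]
opening: 0.0001
```

Emit:
apply_moves(
  rows=[
    {"hand":1,"tx":0,"ty":-0.9,"tz":-0.5,"wx":0,"wy":0,"wz":0},
    {"hand":1,"tx":0.1,"ty":-0.9,"tz":-0.5,"wx":0,"wy":0,"wz":0},
    {"hand":1,"tx":0.3,"ty":-0.7,"tz":-0.4,"wx":0,"wy":0,"wz":0},
    {"hand":1,"tx":0,"ty":0,"tz":0,"wx":0,"wy":0,"wz":0},
    {"hand":1,"tx":0,"ty":0,"tz":0,"wx":0,"wy":0,"wz":0},
  ],
)

```text
time: 10.53
eef_pos: [0.5306, 0.2129, 0.0965]
ee_rot: [-0.125, -0.695, -0.125, 0.697]
force: [-0.1, -0.4, 0.6]
opening: -0.0001
```

```bash
python3 look.py 6 .5356 .2312
python3 - <<'E'
import cv2,numpy as np
from h import *
a,b=[dict(np.load(f)) for f in('top0.npz','top6.npz')]
cv2.imwrite('pics/cmp6.png',np.hstack([cv2.resize(x["frame"][200:270,140:365],None,fx=1.7,fy=1.7,interpolation=2) for x in(a,b)]))
for k,u,v in(("blue",340,225),("white",244,234)):
  for x in(a,b):
    ce,st,m=blob(x,k,u,v); print(k,ce,st,1.1778-np.median(x["depth"][m]))
E
```

```text
10.5333 [0.5306 0.2129 0.0965] [-0.06 -0.39  0.61] [-0.24  0.49 -0.3   1.84  0.19  0.83 -1.84]
to target/20mm [ 2.527 -0.769 -0.557]
blue [339.82352941 224.77647059] [333 218  15  15 170] 0.048072934
blue [339.45348837 224.93023256] [333 218  14  15 172] 0.03818357
white [243.33561644 234.        ] [237 228  14  13 146] 0.04588127
white [243.82993197 234.06122449] [237 228  14  13 147] 0.036443353
```

View pics/wrist6.png

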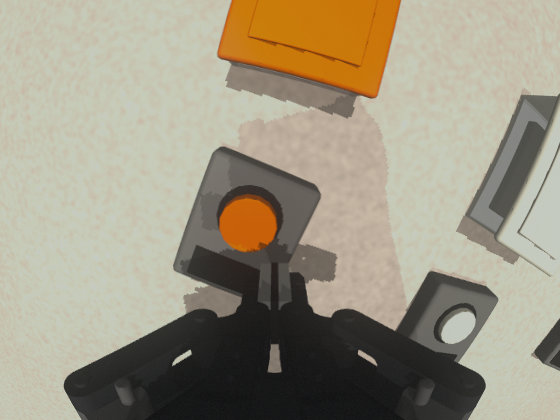

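View pics/cmp6.png

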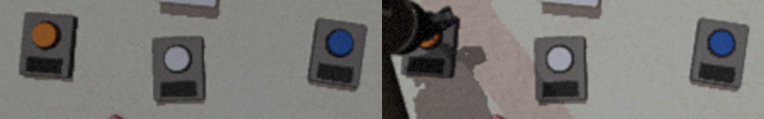

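White is down about 9.5 mm and its timer hasn't moved. The orange key sits at (248,223) in the wrist view.

Run:
```python
from h import *
c=dict(np.load("wrist6.npz"))
for p in((248,223),(219,223),(278,223)): print(wray(c,*p,.046))
```

```text
[0.53658239 0.23096607 0.046     ]
[0.53009879 0.24836554 0.046     ]
[0.54316382 0.21321169 0.046     ]
```

Emit:
apply_moves(
  rows=[
    {"hand":1,"tx":0.6,"ty":-0.4,"tz":-0.25,"wx":0,"wy":0,"wz":0},
    {"hand":1,"tx":0.8,"ty":-0.35,"tz":-0.25,"wx":0,"wy":0,"wz":0},
    {"hand":1,"tx":0.5,"ty":0,"tz":-0.05,"wx":0,"wy":0,"wz":0},
    {"hand":1,"tx":0.25,"ty":0,"tz":0,"wx":0,"wy":0,"wz":0},
    {"hand":1,"tx":0,"ty":0,"tz":0,"wx":0,"wy":0,"wz":0},
    {"hand":1,"tx":0,"ty":0,"tz":0,"wx":0,"wy":0,"wz":0},
  ],
)

```text
time: 11.18
eef_pos: [0.5368, 0.2288, 0.0539]
ee_rot: [-0.124, -0.696, -0.124, 0.696]
force: [-0.1, -0.2, -0.4]
opening: -0.0006
```

Within 2.5 mm of the key's axis, so press.

Emit:
apply_moves(
  rows=[
    {"hand":1,"tx":0.2,"ty":-0.1,"tz":0,"wx":0,"wy":0,"wz":0},
    {"hand":1,"tx":0.14,"ty":0,"tz":0,"wx":0,"wy":0,"wz":0},
    {"hand":1,"tx":0.1,"ty":0,"tz":0,"wx":0,"wy":0,"wz":0},
    {"hand":1,"tx":0.1,"ty":0,"tz":0,"wx":0,"wy":0,"wz":0},
    {"hand":1,"tx":0.1,"ty":0,"tz":0,"wx":0,"wy":0,"wz":0},
    {"hand":1,"tx":0.1,"ty":0,"tz":0,"wx":0,"wy":0,"wz":0},
    {"hand":1,"tx":0.07,"ty":0,"tz":0,"wx":0,"wy":0,"wz":0},
    {"hand":1,"tx":0.07,"ty":0,"tz":0,"wx":0,"wy":0,"wz":0},
    {"hand":1,"tx":0.05,"ty":0,"tz":0,"wx":0,"wy":0,"wz":0},
    {"hand":1,"tx":0,"ty":0,"tz":0,"wx":0,"wy":0,"wz":0},
    {"hand":1,"tx":0,"ty":0,"tz":0,"wx":0,"wy":0,"wz":0},
  ],
)

```text
time: 12.1
eef_pos: [0.5364, 0.2314, 0.0357]
ee_rot: [0.124, 0.696, 0.124, -0.696]
force: [-0.3, 0.9, 1.8]
opening: 0.0002
```

Emit:
apply_moves(
  rows=[
    {"hand":1,"tx":0.05,"ty":0,"tz":0,"wx":0,"wy":0,"wz":0},
    {"hand":1,"tx":0,"ty":0,"tz":0,"wx":0,"wy":0,"wz":0},
    {"hand":1,"tx":0,"ty":0,"tz":0,"wx":0,"wy":0,"wz":0},
  ],
)

```text
time: 12.35
eef_pos: [0.5364, 0.2314, 0.0348]
ee_rot: [0.124, 0.696, 0.124, -0.696]
force: [-0.6, 1.4, 3.3]
opening: 0.0001
```

Emit:
apply_moves(
  rows=[
    {"hand":1,"tx":0.05,"ty":0,"tz":0,"wx":0,"wy":0,"wz":0},
    {"hand":1,"tx":0,"ty":0,"tz":0,"wx":0,"wy":0,"wz":0},
    {"hand":1,"tx":0,"ty":0,"tz":0,"wx":0,"wy":0,"wz":0},
  ],
)

```text
time: 12.6
eef_pos: [0.5364, 0.2314, 0.0339]
ee_rot: [0.124, 0.696, 0.124, -0.696]
force: [-0.0, -0.4, 5.2]
opening: -0.0002
```

Emit:
apply_moves(
  rows=[
    {"hand":1,"tx":-0.2,"ty":0,"tz":0,"wx":0,"wy":0,"wz":0},
    {"hand":1,"tx":-0.5,"ty":0,"tz":0,"wx":0,"wy":0,"wz":0},
    {"hand":1,"tx":-0.9,"ty":0,"tz":0,"wx":0,"wy":0,"wz":0},
    {"hand":1,"tx":-1,"ty":0,"tz":0,"wx":0,"wy":0,"wz":0},
    {"hand":1,"tx":-1,"ty":0,"tz":0,"wx":0,"wy":0,"wz":0},
    {"hand":1,"tx":-1,"ty":0,"tz":0,"wx":0,"wy":0,"wz":0},
    {"hand":1,"tx":-1,"ty":0,"tz":0,"wx":0,"wy":0,"wz":0},
    {"hand":1,"tx":-1,"ty":0,"tz":0,"wx":0,"wy":0,"wz":0},
    {"hand":1,"tx":-1,"ty":-0.3,"tz":0.1,"wx":0,"wy":0,"wz":0},
    {"hand":1,"tx":-0.5,"ty":-0.6,"tz":0.3,"wx":0,"wy":0,"wz":0},
    {"hand":1,"tx":0,"ty":-0.9,"tz":0.5,"wx":0,"wy":0,"wz":0},
    {"hand":1,"tx":0,"ty":-0.9,"tz":0.5,"wx":0,"wy":0,"wz":0},
  ],
)

```text
time: 13.6
eef_pos: [0.4904, 0.2729, 0.1965]
ee_rot: [0.124, 0.696, 0.124, -0.696]
force: [-0.4, 0.4, 0.5]
opening: 0.0001
```

Emit:
apply_moves(
  rows=[
    {"hand":1,"tx":0,"ty":-0.9,"tz":0.5,"wx":0,"wy":0,"wz":0},
    {"hand":1,"tx":0,"ty":-0.9,"tz":0.5,"wx":0,"wy":0,"wz":0},
    {"hand":1,"tx":0,"ty":-0.9,"tz":0.5,"wx":0,"wy":0,"wz":0},
    {"hand":1,"tx":0,"ty":-0.9,"tz":0.5,"wx":0,"wy":0,"wz":0},
    {"hand":1,"tx":0,"ty":-0.9,"tz":0.5,"wx":0,"wy":0,"wz":0},
    {"hand":1,"tx":0,"ty":-0.4,"tz":0.2,"wx":0,"wy":0,"wz":0},
    {"hand":1,"tx":0,"ty":0,"tz":0,"wx":0,"wy":0,"wz":0},
    {"hand":1,"tx":0,"ty":0,"tz":0,"wx":0,"wy":0,"wz":0},
    {"hand":1,"tx":0,"ty":0,"tz":0,"wx":0,"wy":0,"wz":0},
  ],
)

```text
time: 14.35
eef_pos: [0.4075, 0.3445, 0.1956]
ee_rot: [0.124, 0.696, 0.124, -0.696]
force: [0.3, 0.6, -0.7]
opening: 0.0
```

```bash
python3 look.py 7 .5356 .2312
python3 - <<'E'
import cv2,numpy as np
from h import *
a,b=[dict(np.load(f)) for f in('top0.npz','top7.npz')]
for k,u,v in(("blue",340,225),("white",244,234),("orange",166,221)):
  for x in(a,b):
    ce,st,m=blob(x,k,u,v); print(k,np.round(ce,1),st,1.1778-np.median(x["depth"][m]))
E
```

```text
14.35 [0.4075 0.3445 0.1956] [ 0.26  0.6  -0.66] [-0.48  0.32 -0.39  1.84  0.14  1.01 -2.14]
to target/20mm [ 7.484  7.52  -4.054]
blue [339.8 224.8] [333 218  15  15 170] 0.048072934
blue [339.5 224.9] [333 218  14  15 170] 0.037706017
white [243.3 234. ] [237 228  14  13 146] 0.04588127
white [243.9 234. ] [238 228  13  13 142] 0.036554575
orange [165.3 220. ] [159 214  14  13 148] 0.038858533
orange [166.4 220.2] [160 214  14  13 149] 0.029082775
```

View pics/top7.png

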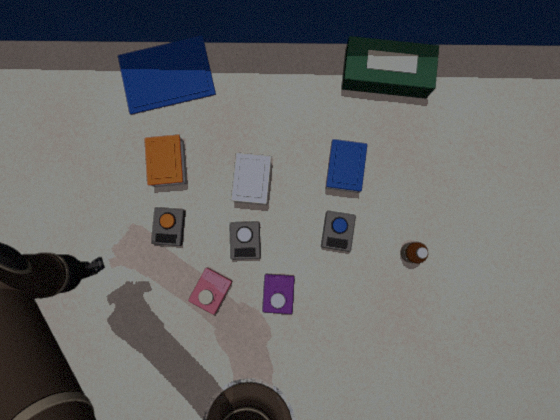

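View pics/side7.png

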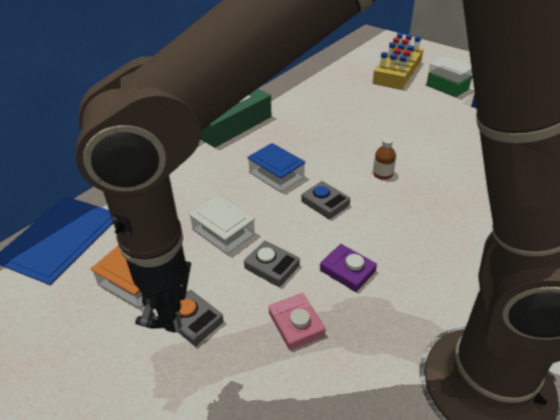

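The top view shows all three keys down by about 10 mm, and the timers, boxes and bottle where they started. The hand is clear at (90,268), 0.2 m up.

```bash
python3 -c "
from station import *
print(hand_in())"
```

```text
the job is handed in; nothing more can be done
None
```

I pressed the three start keys with the shut fingertips in the order blue, white, orange. Each went down to its stop at about 5–6 N. The job was handed in at about 14.5 s with the hand roughly 0.2 m above the bench, touching nothing.

**Keys down:** top-camera depth, before and after, shows the key tops lower by about 10.4 mm (blue), 9.3 mm (white) and 9.8 mm (orange). The force readings at the end of each press also fit a key on its stop.

**Nothing shoved:** in the last top view the timers, gel boxes, bottle and the pink and purple look-alikes are where they began. The key centres moved by 1 pixel or less, which fits the keys being lower.

**Checks that disagreed:**
- Key positions cast from the side view were up to 1 cm off the top view. The side view also sees the key wall, so I used the top view, which the wrist camera confirmed to about 1 mm.
- The absolute depth heights differ by several mm between keys, because the calculation ignores the top camera's tilt. I used only the differences.
- The first three move calls were refused because the rows left out some values. Nothing moved.

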